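Feel out the complete sensor and push it round the bend guide

ROBOT

A 6-joint arm with a two-finger parallel gripper is mounted at the origin on a cart in front of the work surface, level with it; the furniture and walls round the work are solid. World frame = base frame: x ahead of the robot, y to its left, z up, the work surface at z = 0. Lengths are in m, angles in rad, forces in N, time in s.
With the tool pointing down it reaches from about 0.325 to 0.775 m from the base axis. Payload 9.3 kg.
Tool frame: the origin (TCP) lies at the very end of the fingers, on their centre line; the grasp point (between the pads) lies 19 mm behind it; z points along the fingers, y is the line along which they close (so a half turn about z gives the same grasp; the last joint's range is limited). The gripper opens to 85 mm and grips with 20 to 120 N. Pads are 22 mm wide; open, the fingers measure 114 mm over their backs; the gripper's body (76 mm by 85 mm) begins 54 mm behind the grasp point. The pads swing forward as they close: fully open they stand 13 mm farther back than shut.
Start: joints at [-1.37, 0.259, 0.021, 1.334, 0, 1.418], TCP at [0.191, -0.516, 0.231] pointing down, gripper open.
Joint ranges: [-3.04, 3.04], [-0.91, 1.82], [-1.04, 1.36], [-1.92, 1.95], [-1.52, 1.45], [-3.14, 3.14]. Speed limits (rad/s): [2.22, 2.22, 2.79, 3.14, 3.14, 3.14].

INTERFACE

Orientations are given as a rotation vector (axis times angle).
In Python, from workcell import env, cams, workorder gives the robot as it stands.
- The arm moves only by the tool drive_tool, never from a script. Its argument "targets" is text: rows parted by semicolons, each of 7 numbers parted by spaces: the shift along the tool's x, y, z in m, then the turn, a rotation vector about the tool's x, y, z in degrees, then the opening, from 0 (shut) to 1 (fully open). In form: x y z wx wy wz jaw; .... A call has 1 to 12 rows; each row shifts and turns the commanded pose from where the row before left it, along the tool's axes as they then stand; what a row does not reach is not made up. A row lasts 1/8 s, in which the tool goes at most 62.5 mm and 10.7 degrees, less where a joint would pass 70% of its speed; a pose out of reach is approached as far as the arm can. A call is refused whole if a number of a shift passes 0.0625 or a number of a turn 10.7, either way. A call with a gripper value outside its range is refused whole. The fingers move at their own pace and stop on an object; "newtons" is the grip in N (left out, the last holds). Time passes only in rows, so rows that do not move let the fingers close. It gives the time, the measured TCP pose, the force, the opening and the grip force at its end, in the units of the state.
- env.get_obs(): the state, without advancing time (a new reading comes with each control period).
- cams.read_camera(name): name is "scene" or "top" or "wrist"; returns (picture, depth): 400x640x3 uint8, blue, green, red; 400x640 float32, m along the optical axis (not along the pixel's ray), 0 where there is no reading.
- cams.calibration(name): a dict with "camera_matrix" (3x3 intrinsics, pixels), "rvec" (rotation vector, rad) and "tvec" (3), from world to camera coordinates, as OpenCV has them. Camera axes: x right, y down, z forward; pixel columns grow to the right and rows downward; lengths in m; the calibration is good to about 2 mm. A picture is of the moment at which its call begins: read the wrist's pose just before it. calibration takes no time and is no camera call; for the wrist camera it gives the pose at the moment of the call.
- workorder.hand_in(): hands the job in; it is judged then, once.
The state is a dict: "clock": time; "joint_pos": joint angles; "qvel": joint speeds; "tau": joint torques, N m; "tool_pos": TCP position; "orientation": TCP orientation; "force": force on the tool from outside, world axes, zero at the start; "wrist_torque": the same for the moment, N m; "grip_width": finger opening in m; "gripper_force": force on a finger pad.
Only numpy, scipy, OpenCV 4.12 (cv2) and the standard library are available. Lean on these libraries where they do the work, as an engineer would, in place of code of your own. Each camera call takes 0.05 s, during which the arm holds its last target. There are 200 camera calls.

TASK

Of the three identical-looking black sensor pucks only one is complete; the other two are light, empty housings. Find the heavy one by feel, set it down on the yellow ring at the open end of the bend guide, then push it gently along between the rails, round the bend and fully home against the rubber stop so that its weight sinks the yellow seat, never lifting, squeezing or forcing it once it is between the rails. Leave the two empty housings standing where they stood, and disturb nothing else.

Things in the scene. Friction and masses are not known exactly. Their poses are not given: they have to be found in the camera images.
- sensor_a: One of three black round sensor pucks that look exactly alike (48 mm diameter, 26 mm high, origin at the centre of the underside, z up), standing on the worktop. One is complete and weighs 0.38 to 0.48 kg, the other two are empty housings of 0.10 to 0.125 kg; which is which cannot be seen.
- sensor_b: One of three black round sensor pucks that look exactly alike (48 mm diameter, 26 mm high, origin at the centre of the underside, z up), standing on the worktop. One is complete and weighs 0.38 to 0.48 kg, the other two are empty housings of 0.10 to 0.125 kg; which is which cannot be seen.
- sensor_c: One of three black round sensor pucks that look exactly alike (48 mm diameter, 26 mm high, origin at the centre of the underside, z up), standing on the worktop. One is complete and weighs 0.38 to 0.48 kg, the other two are empty housings of 0.10 to 0.125 kg; which is which cannot be seen.
- bend_guide: Fixed aluminium plate, 14 mm thick, with a channel 54 mm wide between blue rails (8 mm thick, tops 23 mm above the worktop). Own frame, origin on the worktop: centre line from the ring (0, -0.125) along +y to (0, 0), a quarter circle of radius 0.08 about (0.08, 0) to (0.08, 0.08), then along +x to the stop. A puck in it stands 14 to 40 mm above the worktop.
- mark (a point): Centre of the yellow ring on the open, rail-free apron of the guide, on the plate's top, 14 mm above the worktop. Axes as the guide's; the puck's way leads along +y into the mouth, which is flared to 78 mm at guide y = -0.082 and narrows to 54 mm at guide y = -0.06.
- bend_mid (a point): Point on the channel's centre line halfway round the bend, on the plate's top. Its axes are the guide's.
- home (a point): Where the centre of the puck's underside is when it just touches the relaxed rubber stop, before the seat sinks; guide frame (0.145, 0.08), 14 mm above the worktop. Axes as the guide's: x points at the stop, a rubber pad on springs (1500 N/m, 8 mm of travel).
- weigh_seat (a joint): How far the yellow seat, the last 53 mm of the channel's floor, has sunk (m): 0 flush with the plate, 0.0025 fully down. It takes about 2.5 N: the complete puck sinks it when it stands wholly on it, within 5 mm of the stop; an empty housing does not. It springs back without load.
- dropper_bottle: Brown dropper bottle, 32 mm across, 105 mm high; origin at the centre of its underside. Bystander: leave it alone.
- mirror: Black mirror mount on a post and foot, 51 x 52 x 106 mm; origin at the centre of its underside. Bystander: leave it alone.
- filter: Square black filter frame with an amber disc, 50 x 50 x 9 mm, lying flat; origin at the centre of its underside. Bystander: leave it alone.
- post: Black post holder with a silver post and a side knob, 25 x 41 x 105 mm, standing; origin at the centre of its underside. Bystander: leave it alone.
Not all that is in view belongs to the job. What is shaped like the sensor_a but white is not meant.

How it is judged:
On the way, in this order (a step that is already met when the one before it is completed fails the run):
1. one puck is set down flat on the yellow ring, its centre within 20 mm of the ring's (((horizontal distance between sensor_a and mark below 0.02 m and height (world z) of sensor_a below 0.017 m and angle between sensor_a's own z axis and vertical below 0.1 rad) or (horizontal distance between sensor_b and mark below 0.02 m and height (world z) of sensor_b below 0.017 m and angle between sensor_b's own z axis and vertical below 0.1 rad) or (horizontal distance between sensor_c and mark below 0.02 m and height (world z) of sensor_c below 0.017 m and angle between sensor_c's own z axis and vertical below 0.1 rad))), for 0.2 s.
2. a puck slides through the middle of the bend, on the plate (((horizontal distance between sensor_a and bend_mid below 0.015 m and height (world z) of sensor_a below 0.02 m) or (horizontal distance between sensor_b and bend_mid below 0.015 m and height (world z) of sensor_b below 0.02 m) or (horizontal distance between sensor_c and bend_mid below 0.015 m and height (world z) of sensor_c below 0.02 m))), for 0.02 s.
At the end, for the whole second after the job is handed in: One puck stands upright and at rest on the yellow seat, within 5 mm of touching the stop and within 8 mm of the home point, and the seat has sunk by more than 1.8 mm under it (so it is the complete one); the two other pucks stand upright and at rest within 30 mm of where they started (((x of sensor_a in the frame of home above -0.005 m and horizontal distance between sensor_a and home below 0.008 m and height (world z) of sensor_a below 0.016 m and angle between sensor_a's own z axis and vertical below 0.06 rad and linear speed of each of sensor_a, sensor_b, sensor_c below 0.01 m/s and distance of each of sensor_b, sensor_c from where it was at the start of the episode below 0.03 m and angle between each of sensor_b, sensor_c's own z axis and vertical below 0.1 rad) or (x of sensor_b in the frame of home above -0.005 m and horizontal distance between sensor_b and home below 0.008 m and height (world z) of sensor_b below 0.016 m and angle between sensor_b's own z axis and vertical below 0.06 rad and linear speed of each of sensor_b, sensor_a, sensor_c below 0.01 m/s and distance of each of sensor_a, sensor_c from where it was at the start of the episode below 0.03 m and angle between each of sensor_a, sensor_c's own z axis and vertical below 0.1 rad) or (x of sensor_c in the frame of home above -0.005 m and horizontal distance between sensor_c and home below 0.008 m and height (world z) of sensor_c below 0.016 m and angle between sensor_c's own z axis and vertical below 0.06 rad and linear speed of each of sensor_c, sensor_a, sensor_b below 0.01 m/s and distance of each of sensor_a, sensor_b from where it was at the start of the episode below 0.03 m and angle between each of sensor_a, sensor_b's own z axis and vertical below 0.1 rad)) and value of joint weigh_seat above 0.0018 m).
It fails at once if a puck between the rails (past the mouth, guide y above -0.06) is lifted more than 10 mm off the plate, or lowered in from above ((y of sensor_a in the frame of bend_guide above -0.06 m and height (world z) of sensor_a between 0.024 and 0.09 m) or (y of sensor_b in the frame of bend_guide above -0.06 m and height (world z) of sensor_b between 0.024 and 0.09 m) or (y of sensor_c in the frame of bend_guide above -0.06 m and height (world z) of sensor_c between 0.024 and 0.09 m)).
It fails at once if a puck between the rails is squeezed or forced with more than 25 N by the fingers ((y of sensor_a in the frame of bend_guide above -0.06 m and contact force between the fingers and sensor_a above 25 N) or (y of sensor_b in the frame of bend_guide above -0.06 m and contact force between the fingers and sensor_b above 25 N) or (y of sensor_c in the frame of bend_guide above -0.06 m and contact force between the fingers and sensor_c above 25 N)).
It fails at once if a bystander is moved by more than 20 mm (distance of any of dropper_bottle, mirror, filter, post from where it was at the start of the episode above 0.02 m).
It also fails if it takes over 72 s, if anything falls off the work surface, if the arm or the gripper's body presses on something with over 40 N, if the wrist force passes 120 N, or if a joint passes its speed limit or range.

## Working session

There is one attempt and no reset: what is moved stays moved. The work goes in short steps, Python scripts to look and compute and a tool call to move; the robot and the scene stay as the last step left them, time stands still between calls to the robot, and variables do not carry over. Pictures are saved under pics/ and viewed, at most 14 in all, crops included, and the job is handed in when it is done.

Besides the shell and the picture viewer there is one more tool, called by a JSON object that holds its "api" and its "payload". drive_tool: Moves the arm, as the interface text tells. Its arguments: {"type":"object","properties":{"targets":{"type":"string"},"newtons":{"type":"number"}},"required":["targets"]}

```bash
mkdir -p pics
python3 - <<'E'
from workcell import env,cams,workorder
import cv2
o=env.get_obs(); print({k:o[k] for k in ('clock','tool_pos','orientation','force','grip_width')})
for n in('top','scene'):
    p,d=cams.read_camera(n); cv2.imwrite(f'pics/{n}1.png',p)
    c=cams.calibration(n); print(n,c)
E
```

```text
{'clock': 0.0, 'tool_pos': array([ 0.19047473, -0.51565726,  0.23064918]), 'orientation': array([-3.09123260e+00, -5.52586040e-01,  5.29489558e-05]), 'force': array([ 0.80859605, -0.27328035, -0.09874637]), 'grip_width': 0.0853779158975148}
top {'camera_matrix': array([[397.00646809,   0.        , 324.61517498],
       [  0.        , 397.00646809, 197.28623889],
       [  0.        ,   0.        ,   1.        ]]), 'rvec': array([ 2.16127327, -2.0638713 ,  0.21387681]), 'tvec': array([0.06436822, 0.51547009, 1.23483207])}
scene {'camera_matrix': array([[483.95097916,   0.        , 320.20951627],
       [  0.        , 483.95097916, 190.22789483],
       [  0.        ,   0.        ,   1.        ]]), 'rvec': array([ 0.95109453, -2.37682367,  1.17077148]), 'tvec': array([0.4265517 , 0.23091572, 1.26346404])}
```

View pics/top1.png

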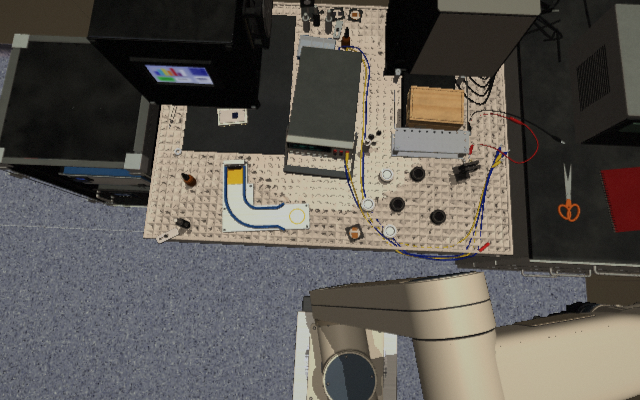

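View pics/scene1.png

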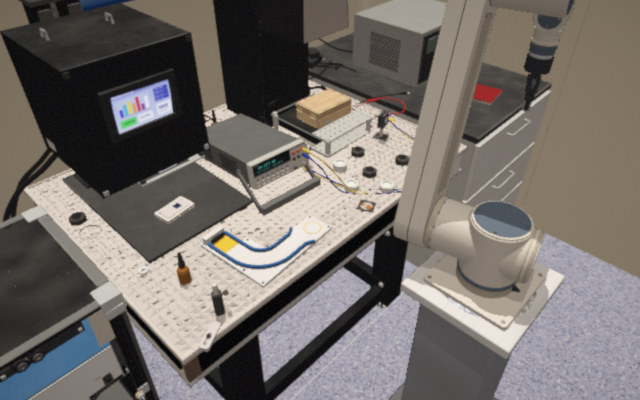

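Top view: there are black pucks at (417,173), (397,204) and (438,216). The white lookalikes are at (386,175), (368,204) and (390,231), the filter at (355,232), and the mirror at (464,171). In the scene view, (78,218) is another dark round item, far from the group. The guide's ring is at (297,215) and its seat at (235,176). I'll check a close crop next.

```bash
cat > h.py <<'E'
import numpy as np,cv2
from workcell import env,cams
def ray(n,u,v,z):
    c=cams.calibration(n);R=cv2.Rodrigues(c['rvec'])[0];t=np.ravel(c['tvec'])
    o=-R.T@t; d=R.T@np.linalg.inv(c['camera_matrix'])@np.array([u,v,1.])
    return o+d*(z-o[2])/d[2]
E
python3 - <<'E'
import cv2,numpy as np
from h import *
p=cv2.imread('pics/top1.png')
a=cv2.resize(p[155:255,340:480],None,fx=5,fy=5,interpolation=2)
b=cv2.resize(p[155:240,215:315],None,fx=5,fy=5,interpolation=2)
cv2.imwrite('pics/a.png',a);cv2.imwrite('pics/b.png',b)
for u,v in[(417,173),(397,204),(438,216)]:print(ray('top',u,v,.026))
print(ray('top',297,215,.014))
E
```

```text
[ 0.61496882 -0.21765424  0.026     ]
[ 0.50592617 -0.15152112  0.026     ]
[ 0.47205749 -0.28635791  0.026     ]
[0.45587101 0.17691756 0.014     ]
```

View pics/a.png

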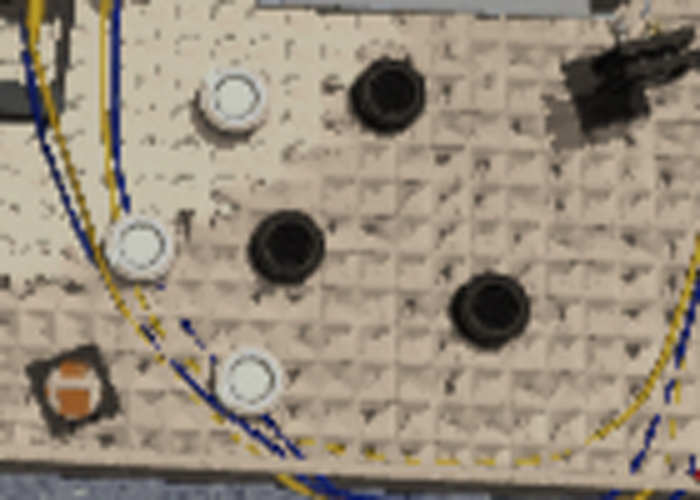

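View pics/b.png

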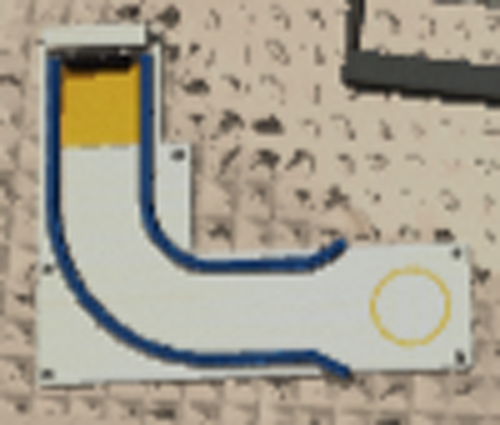

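The crop confirms it. Black tops are at crop (390,92), (290,244) and (493,307), the whites sit beside them, and the mirror is at (610,95). In the guide crop, the ring is at (411,306), the seat's near edge at (100,147) and the stop at about y=62.

```bash
cat >> h.py <<'E'
from scipy.spatial.transform import Rotation as Ro
def go(x,y,z=None,yaw=None):
    o=env.get_obs();R=Ro.from_rotvec(o['orientation']).as_matrix();p=np.array(o['tool_pos'])
    ya=np.degrees(np.arctan2(R[1,0],R[0,0]))
    t=np.array([x,y,p[2] if z is None else z])
    print('tcp',p.round(4),'yaw',ya.round(2),'tilt',R[:,2].round(3),'shift tool',(R.T@(t-p)).round(4), 'wz', None if yaw is None else round(-((yaw-ya+180)%360-180),2),'F',np.round(o['force'],2),'t',o['clock'])
E
python3 - <<'E'
from h import *
for u,v in[(390,92),(290,244),(493,307)]:print('puck',ray('top',340+u/5-.4,155+v/5-.4,.026).round(4))
c=lambda u,v,z:ray('top',215+u/5-.4,155+v/5-.4,z)[:2]
r=c(411,306,.014);s=c(100,147,.014);e=c(99.5,70,.023)
print('ring',r,'seat edge',s)
d=s-r;g=np.degrees(np.arctan2(d[1],d[0])-np.arctan2(.205,.116));print('g',g,np.hypot(*d),np.hypot(.205,.116))
a=(c(205,266,.023)+c(200,357,.023))/2;b=(c(305,265,.023)+c(305,355,.023))/2;d=a-b
print('g from straight',np.degrees(np.arctan2(d[1],d[0]))-90, 'white',[ray('top',340+u/5,155+v/5,.026).round(3) for u,v in[(235,95),(140,245),(250,380)]])
E
```

```text
puck [ 0.6151 -0.2197  0.026 ]
puck [ 0.508  -0.1535  0.026 ]
puck [ 0.4721 -0.287   0.026 ]
ring [0.45316584 0.17741827] seat edge [0.55149344 0.39286346]
g 4.971903264774945 0.23682261463022933 0.23554405108174564
g from straight 3.4947695627258923 white [array([ 0.607, -0.117,  0.026]), array([ 0.501, -0.056,  0.026]), array([ 0.415, -0.13 ,  0.026])]
```

{"api": "drive_tool", "payload": {"targets": "0 0 0 0 0 -10.7 1;0 0 0 0 0 -10.7 1;0 0 0 0 0 -10.7 1;0 0 0 0 0 -10.7 1;0 0 0 0 0 -10.7 1;0 0 0 0 0 -10.7 1;0 0 0 0 0 -10.7 1;0 0 0 0 0 -10.7 1;0 0 0 0 0 -10.7 1;0 0 0 0 0 -10.7 1;0 0 0 0 0 -10.7 1;0 0 0 0 0 -10.7 1"}}

```text
clock: 1.6
tool_pos: [0.1905, -0.5158, 0.2309]
orientation: [-0.839, -3.027, -0.001]
force: [-0.7, -0.4, 0.3]
grip_width: 0.0851
gripper_force: 0.0
```

```bash
python3 -c "
from h import *
go(.472,-.287,.1)"
```

```text
tcp [ 0.1905 -0.5158  0.2309] yaw 149.02 tilt [-0.     0.001 -1.   ] shift tool [-0.1237  0.3409  0.131 ] wz None F [-0.74 -0.41  0.26] t 1.6
```

{"api": "drive_tool", "payload": {"targets": "-0.0155 0.0426 0.0163 0 0 0 1;-0.0155 0.0426 0.0163 0 0 0 1;-0.0155 0.0426 0.0163 0 0 0 1;-0.0155 0.0426 0.0163 0 0 0 1;-0.0155 0.0426 0.0163 0 0 0 1;-0.0155 0.0426 0.0163 0 0 0 1;-0.0155 0.0426 0.0163 0 0 0 1;-0.0155 0.0426 0.0163 0 0 0 1;0 0 0 0 0 0 1;0 0 0 0 0 0 1;0 0 0 0 0 0 1"}}

```text
clock: 2.98
tool_pos: [0.4731, -0.2901, 0.1013]
orientation: [0.85, 3.024, -0.001]
force: [0.3, -0.3, 0.4]
grip_width: 0.0855
gripper_force: 0.0
```

Run:
```python
from h import *
p,d=cams.read_camera('wrist');cv2.imwrite('pics/w1.png',p)
go(.472,-.287,0)
c=cams.calibration('wrist');R=cv2.Rodrigues(c['rvec'])[0];P=R@np.array([.472,-.287,.026])+c['tvec'].ravel();q=c['camera_matrix']@P;print(q[:2]/q[2])
```

```text
tcp [ 0.4731 -0.2902  0.1013] yaw 148.59 tilt [ 0. -0. -1.] shift tool [0.0027 0.0021 0.1013] wz None F [-0.01  0.69 -0.04] t 3.025
[317.85281807 207.3336983 ]
```

View pics/w1.png

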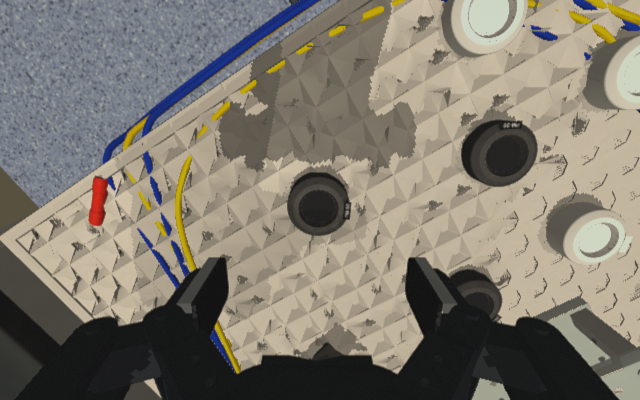

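The wrist view shows the puck's top at (320,207), where I predicted it. The fingers clear everything around it. Descending and gripping.

{"api": "drive_tool", "payload": {"targets": "0.0013 0.001 0.025 0 0 0 1;0.0013 0.001 0.025 0 0 0 1;0 0 0.025 0 0 0 1;0 0 0.014 0 0 0 1;0 0 0.01 0 0 0 1;0 0 0 0 0 0 0.3;0 0 0 0 0 0 0.3;0 0 0 0 0 0 0.3;0 0 0 0 0 0 0.3;0 0 0 0 0 0 0.3;0 0 0 0 0 0 0.3", "newtons": 30}}

```text
clock: 4.4
tool_pos: [0.4728, -0.2867, 0.0029]
orientation: [0.848, 3.024, -0.002]
force: [-2.0, -1.0, 6.6]
grip_width: 0.046
gripper_force: 31.1
```

{"api": "drive_tool", "payload": {"targets": "0 0 -0.015 0 0 0 0.3;0 0 -0.02 0 0 0 0.3;0 0 0 0 0 0 0.3;0 0 0 0 0 0 0.3;0 0 0 0 0 0 0.3"}}

```text
clock: 5.03
tool_pos: [0.4722, -0.2859, 0.0362]
orientation: [-0.848, -3.024, -0.001]
force: [0.3, 0.0, -1.3]
grip_width: 0.0453
gripper_force: 31.4
```

{"api": "drive_tool", "payload": {"targets": "0 0 0 0 0 0 0.3"}}

```text
clock: 5.15
tool_pos: [0.4722, -0.286, 0.0363]
orientation: [-0.848, -3.024, -0.001]
force: [-0.0, 0.2, -0.7]
grip_width: 0.0459
gripper_force: 31.4
```

{"api": "drive_tool", "payload": {"targets": "0 0 0 0 0 0 0.3"}}

```text
clock: 5.28
tool_pos: [0.4724, -0.2862, 0.0366]
orientation: [-0.848, -3.024, -0.0]
force: [0.3, 0.8, -1.9]
grip_width: 0.0455
gripper_force: 31.4
```

Mean force is about -1.3 N, so this is an empty housing. I'll put it back and try the middle one.

{"api": "drive_tool", "payload": {"targets": "0 0 0.02 0 0 0 0.3;0 0 0.011 0 0 0 0.3;0 0 0.003 0 0 0 0.3;0 0 0 0 0 0 0.3;0 0 0 0 0 0 1;0 0 0 0 0 0 1;0 0 0 0 0 0 1;0 0 -0.035 0 0 0 1;0 0 -0.04 0 0 0 1;0.013 0.044 0 0 0 0 1;0.013 0.044 0 0 0 0 1;0.013 0.044 0 0 0 0 1"}}

```text
clock: 6.78
tool_pos: [0.5081, -0.1521, 0.0781]
orientation: [0.849, 3.024, -0.0]
force: [0.9, 0.2, 0.1]
grip_width: 0.0857
gripper_force: 0.0
```

Run:
```python
from h import *
go(.508,-.1535,0.001)
```

```text
tcp [ 0.5081 -0.1521  0.0781] yaw 148.64 tilt [ 0.001 -0.    -1.   ] shift tool [-0.0006 -0.0013  0.0771] wz None F [0.9  0.22 0.11] t 6.775
```

{"api": "drive_tool", "payload": {"targets": "0 -0.001 0.03 0 0 0 1;0 0 0.027 0 0 0 1;0 0 0.02 0 0 0 1;0 0 0 0 0 0 0.3;0 0 0 0 0 0 0.3;0 0 0 0 0 0 0.3;0 0 0 0 0 0 0.3;0 0 0 0 0 0 0.3;0 0 -0.015 0 0 0 0.3;0 0 -0.02 0 0 0 0.3;0 0 0 0 0 0 0.3;0 0 0 0 0 0 0.3"}}

```text
clock: 8.28
tool_pos: [0.5072, -0.154, 0.0358]
orientation: [0.848, 3.025, -0.0]
force: [-0.9, 0.0, -1.8]
grip_width: 0.0461
gripper_force: 31.3
```

{"api": "drive_tool", "payload": {"targets": "0 0 0 0 0 0 0.3;0 0 0 0 0 0 0.3"}}

```text
clock: 8.52
tool_pos: [0.507, -0.1539, 0.0353]
orientation: [-0.848, -3.024, -0.0]
force: [0.3, 0.7, -1.4]
grip_width: 0.0457
gripper_force: 31.3
```

{"api": "drive_tool", "payload": {"targets": "0 0 0 0 0 0 0.3"}}

```text
clock: 8.65
tool_pos: [0.5072, -0.154, 0.0356]
orientation: [-0.848, -3.024, -0.0]
force: [0.6, -0.4, -1.0]
grip_width: 0.0461
gripper_force: 31.3
```

This one is empty too (about -1.4 N). I'll put it back and check the clearance around the third.

{"api": "drive_tool", "payload": {"targets": "0 0 0.02 0 0 0 0.3;0 0 0.011 0 0 0 0.3;0 0 0.003 0 0 0 0.3;0 0 0 0 0 0 0.3;0 0 0 0 0 0 1;0 0 0 0 0 0 1;0 0 0 0 0 0 1;0 0 -0.035 0 0 0 1;0 0 -0.04 0 0 0 1"}}

```text
clock: 9.78
tool_pos: [0.5068, -0.1539, 0.0772]
orientation: [-0.848, -3.023, -0.001]
force: [1.1, 0.6, -0.5]
grip_width: 0.0854
gripper_force: 0.0
```

{"api": "drive_tool", "payload": {"targets": "0 0 0 0 0 -10 1;0 0 0 0 0 -10 1;0 0 0 0 0 -10 1;0 0 0 0 0 -5.5 1;0 0 0 0 0 0 1"}}

```text
clock: 10.4
tool_pos: [0.5073, -0.1541, 0.0769]
orientation: [0.113, -3.14, 0.0]
force: [-0.0, 0.2, 0.7]
grip_width: 0.0854
gripper_force: 0.0
```

Run:
```python
from h import *
go(.615,-.2197,0.001)
p,d=cams.read_camera('top')
c=cams.calibration('top');R=cv2.Rodrigues(c['rvec'])[0];t=c['tvec'].ravel()
v,u=np.mgrid[:400,:640];X=np.stack([u,v,np.ones_like(u)],-1)@np.linalg.inv(c['camera_matrix']).T*d[...,None]
W=(X.reshape(-1,3)-t)@R
m=(W[:,0]>.56)&(W[:,0]<.75)&(W[:,1]>-.30)&(W[:,1]<-.13)&(W[:,2]>.012)
for x in np.arange(.56,.75,.01):
    k=m&(abs(W[:,0]-x)<.005)
    if k.any():print(x.round(3),W[k,2].max().round(3),W[k,1].min().round(3),W[k,1].max().round(3))
```

```text
tcp [ 0.5073 -0.1541  0.0769] yaw -175.87 tilt [-0. -0. -1.] shift tool [-0.1027 -0.0732  0.0759] wz None F [-0.04  0.23  0.68] t 10.4
0.56 0.503 -0.135 -0.132
0.59 0.027 -0.134 -0.13
0.6 0.028 -0.138 -0.13
0.61 0.03 -0.138 -0.13
0.62 0.025 -0.134 -0.131
0.68 0.078 -0.21 -0.133
0.69 0.077 -0.214 -0.131
0.7 0.078 -0.3 -0.131
0.71 0.076 -0.299 -0.131
0.72 0.077 -0.3 -0.134
0.73 0.077 -0.3 -0.135
0.74 0.076 -0.3 -0.131
```

{"api": "drive_tool", "payload": {"targets": "-0.0342 -0.0244 0 0 0 0 1;-0.0342 -0.0244 0 0 0 0 1;-0.0342 -0.0244 0 0 0 0 1;0 0 0 0 0 0 1;0 0 0.03 0 0 0 1;0 0 0.026 0 0 0 1;0 0 0.02 0 0 0 1;0 0 0 0 0 0 0.3;0 0 0 0 0 0 0.3;0 0 0 0 0 0 0.3;0 0 0 0 0 0 0.3;0 0 0 0 0 0 0.3"}}

```text
clock: 11.95
tool_pos: [0.6154, -0.2198, 0.0024]
orientation: [-0.114, 3.138, -0.001]
force: [-2.2, -0.8, 7.3]
grip_width: 0.0457
gripper_force: 31.3
```

{"api": "drive_tool", "payload": {"targets": "0 0 -0.015 0 0 0 0.3;0 0 -0.02 0 0 0 0.3;0 0 0 0 0 0 0.3;0 0 0 0 0 0 0.3;0 0 0 0 0 0 0.3"}}

```text
clock: 12.58
tool_pos: [0.6145, -0.2193, 0.035]
orientation: [0.114, -3.138, -0.001]
force: [-0.4, -0.6, -4.2]
grip_width: 0.0455
gripper_force: 32.3
```

{"api": "drive_tool", "payload": {"targets": "0 0 0 0 0 0 0.3"}}

```text
clock: 12.7
tool_pos: [0.6147, -0.2195, 0.0352]
orientation: [0.114, -3.139, -0.001]
force: [0.7, 0.0, -4.9]
grip_width: 0.0461
gripper_force: 32.3
```

-4.5 N: this is the complete one. Carrying it over to the ring.

{"api": "drive_tool", "payload": {"targets": "0 0 -0.045 0 0 0 0.3;0 0 -0.045 0 0 0 0.3;0.0532 0.0038 0 0 0 0 0.3;0.0532 0.0038 0 0 0 0 0.3;0.0532 0.0038 0 0 0 0 0.3;-0.0041 0.0566 0 0 0 0 0.3;-0.0041 0.0566 0 0 0 0 0.3;-0.0041 0.0566 0 0 0 0 0.3;-0.0041 0.0566 0 0 0 0 0.3;-0.0041 0.0566 0 0 0 0 0.3;-0.0041 0.0566 0 0 0 0 0.3;-0.0041 0.0566 0 0 0 0 0.3"}}

```text
clock: 14.2
tool_pos: [0.4545, 0.1793, 0.126]
orientation: [-0.114, 3.139, 0.0]
force: [1.6, -0.6, -4.6]
grip_width: 0.046
gripper_force: 33.2
```

{"api": "drive_tool", "payload": {"targets": "0 0 0 0 0 -10 0.3;0 0 0 0 0 -10 0.3;0 0 0 0 0 -10 0.3;0 0 0 0 0 -10 0.3;0 0 0 0 0 -10 0.3;0 0 0 0 0 -10 0.3;0 0 0 0 0 -10 0.3;0 0 0 0 0 -10 0.3;0 0 0 0 0 -10 0.3;0 0 0 0 0 0 0.3;0 0 0 0 0 0 0.3"}}

```text
clock: 15.58
tool_pos: [0.4547, 0.1774, 0.1258]
orientation: [2.297, -2.144, -0.0]
force: [-0.2, -0.1, -4.2]
grip_width: 0.0461
gripper_force: 33.4
```

Run:
```python
from h import *
go(.4532,.1774,.018)
p,d=cams.read_camera('wrist');cv2.imwrite('pics/w2.png',p)
import pickle;pickle.dump((cams.calibration('wrist'),d),open('w2.pkl','wb'))
```

```text
tcp [0.4547 0.1774 0.1258] yaw -86.05 tilt [-0. -0. -1.] shift tool [-1.000e-04  1.500e-03  1.078e-01] wz None F [-0.16 -0.1  -4.18] t 15.575
```

View pics/w2.png

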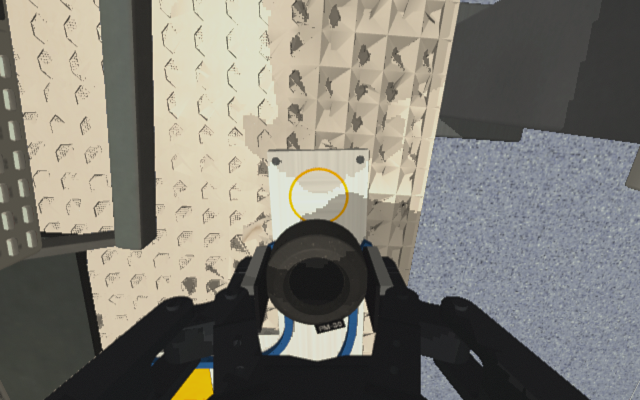

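The ring's centre is at (319,196) in the wrist view. The guide's mouth is behind the held puck, and nothing stands in the way.

Run:
```python
from h import *
for u,v in[(319,196),(276,161),(360,160)]:print(ray('wrist',u,v,.014).round(4))
# guide pose by fitting blue-rail mask of the top picture
from scipy.optimize import least_squares
p=cv2.imread('pics/top1.png');h=cv2.cvtColor(p,cv2.COLOR_BGR2HSV)
m=cv2.inRange(h,(95,110,40),(125,255,200));m[:155]=0;m[242:]=0;m[:,:215]=0;m[:,320:]=0
v,u=np.nonzero(m);W=np.array([ray('top',a,b,.023)[:2] for a,b in zip(u,v)])
def cd(P):
    x,y=P.T;D=np.where(y<0,abs(x),np.where(x>.08,abs(y-.08),abs(np.hypot(x-.08,y)-.08)));
    return D
def f(q):
    c,s=np.cos(q[2]),np.sin(q[2]);d=W-q[:2];P=np.c_[c*d[:,0]+s*d[:,1],-s*d[:,0]+c*d[:,1]]
    return np.where(P[:,1]<-.055,0,cd(P)-.031)
r=least_squares(f,[.465,.302,.08],loss='soft_l1',f_scale=.003);q=r.x
print(len(u),'origin',q[:2],'g',np.degrees(q[2]),'rms',np.sqrt((f(q)**2).mean()))
c,s=np.cos(q[2]),np.sin(q[2])
for n,a in(('ring',(0,-.125)),('home',(.145,.08))):print(n,q[0]+c*a[0]-s*a[1],q[1]+s*a[0]+c*a[1])
```

```text
[0.4529 0.1785 0.014 ]
[0.4909 0.1505 0.014 ]
[0.4211 0.1449 0.014 ]
360 origin [0.44162602 0.30121969] g 5.072397217978484 rms 0.0018012289944129808
ring 0.4526778290552972 0.17670921408657522
home 0.5789850174502589 0.39372648104881414
```

{"api": "drive_tool", "payload": {"targets": "0 0.002 0.03 0 0 0 0.3;0 0 0.03 0 0 0 0.3;0 0 0.03 0 0 0 0.3;0 0 0.014 0 0 0 0.3;0 0 0.006 0 0 0 0.3;0 0 0 0 0 0 0.3;0 0 0 0 0 0 0.3"}}

```text
clock: 16.5
tool_pos: [0.4534, 0.1774, 0.0166]
orientation: [-2.3, 2.139, -0.001]
force: [0.2, 0.1, -4.9]
grip_width: 0.0457
gripper_force: 33.7
```

{"api": "drive_tool", "payload": {"targets": "0 0 0 0 0 0 1;0 0 0 0 0 0 1;0 0 0 0 0 0 1;0 0 0 0 0 0 1"}}

```text
clock: 17.0
tool_pos: [0.4528, 0.1773, 0.0159]
orientation: [-2.301, 2.139, -0.0]
force: [0.7, -0.1, -0.1]
grip_width: 0.0853
gripper_force: 0.0
```

{"api": "drive_tool", "payload": {"targets": "0 0 -0.03 0 0 0 1;0 0 -0.03 0 0 0 1;0.025 0 0 0 0 0 0;0.023 0 0 0 0 0 0;0 0 0 0 0 -0.9 0;0 0 0 0 0 0 0;0 0 0 0 0 0 0;0 0 0.025 0 0 0 0;0 0 0.024 0 0 0 0;0 0 0 0 0 0 0", "newtons": 20}}

```text
clock: 18.25
tool_pos: [0.455, 0.1298, 0.0257]
orientation: [2.317, -2.119, -0.004]
force: [-0.5, -0.0, -0.9]
grip_width: 0.0
gripper_force: 0.0
```

```bash
cat >> h.py <<'E'
def guide():
    o=env.get_obs();g=np.radians(4.9);c,s=np.cos(g),np.sin(g);d=np.array(o['tool_pos'])[:2]-[.4420,.3018]
    print('guide xy',(c*d[0]+s*d[1]).round(4),(-s*d[0]+c*d[1]).round(4))
def seen(n):
    p,d=cams.read_camera(n);return p
E
python3 - <<'E'
from h import *
go(.4528,.1773,.027,-85.1);guide()
p=seen('top');cv2.imwrite('pics/t3.png',cv2.resize(p[150:240,210:330],None,fx=5,fy=5,interpolation=2))
E
```

```text
tcp [0.455  0.1298 0.0257] yaw -84.89 tilt [-0.003 -0.    -1.   ] shift tool [-0.0476 -0.002  -0.0013] wz 0.21 F [-0.51 -0.04 -0.92] t 18.25
guide xy -0.0017 -0.1725
```

View pics/t3.png

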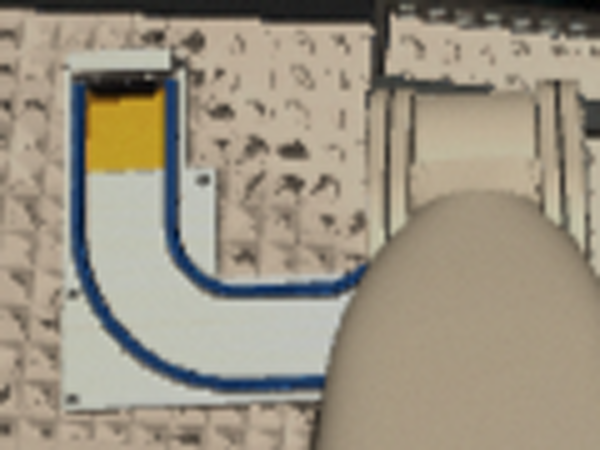

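The arm covers the ring in the top view, but the channel ahead is free. I'll push gently in small steps and watch the force.

{"api": "drive_tool", "payload": {"targets": "-0.005 -0.0017 -0.0015 0 0 0 0;-0.005 0 0 0 0 0 0;-0.006 0 0 0 0 0 0;-0.008 0 0 0 0 0 0;-0.008 0 0 0 0 0 0;-0.008 0 0 0 0 0 0;-0.008 0 0 0 0 0 0;-0.008 0 0 0 0 0 0"}}

```text
clock: 19.3
tool_pos: [0.4529, 0.1858, 0.0284]
orientation: [2.317, -2.121, -0.0]
force: [0.0, -3.8, 2.1]
grip_width: -0.0001
gripper_force: 1.7
```

Run:
```python
from h import *
go(.4528,.1773,.027,-85.1);guide()
p=seen('wrist');cv2.imwrite('pics/w4.png',p)
```

```text
tcp [0.4529 0.1858 0.0284] yaw -84.93 tilt [-0. -0. -1.] shift tool [0.0085 0.0008 0.0014] wz 0.17 F [ 0.04 -3.75  2.06] t 19.3
guide xy 0.0009 -0.1165
```

View pics/w4.png

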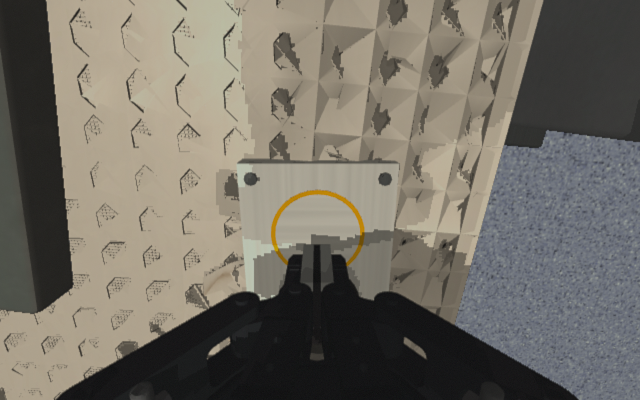

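The puck has left the ring and is moving with the fingers at about 4 N. Carrying on along the straight.

{"api": "drive_tool", "payload": {"targets": "-0.008 0 0 0 0 0 0;-0.008 0 0 0 0 0 0;-0.008 0 0 0 0 0 0;-0.008 0 0 0 0 0 0;-0.008 0 0 0 0 0 0"}}

```text
clock: 19.98
tool_pos: [0.4493, 0.2257, 0.0283]
orientation: [2.317, -2.121, -0.0]
force: [1.2, -2.0, 0.7]
grip_width: 0.0002
gripper_force: 1.2
```

{"api": "drive_tool", "payload": {"targets": "-0.008 0 0 0 0 0 0;-0.008 0 0 0 0 0 0;-0.008 0 0 0 0 0 0;-0.008 0 0 0 0 0 0"}}

```text
clock: 20.48
tool_pos: [0.4465, 0.2576, 0.0284]
orientation: [2.318, -2.121, -0.0]
force: [0.7, -2.8, 0.7]
grip_width: 0.0001
gripper_force: 1.1
```

Run:
```python
from h import *
go(.4528,.1773,.027,-85.1);guide()
p=seen('scene');cv2.imwrite('pics/s5.png',cv2.resize(p[190:300,180:350],None,fx=4.5,fy=4.5,interpolation=2))
```

```text
tcp [0.4465 0.2576 0.0284] yaw -84.93 tilt [-0.  0. -1.] shift tool [0.0805 0.0009 0.0014] wz 0.17 F [ 0.69 -2.76  0.67] t 20.475
guide xy 0.0008 -0.0445
```

View pics/s5.png

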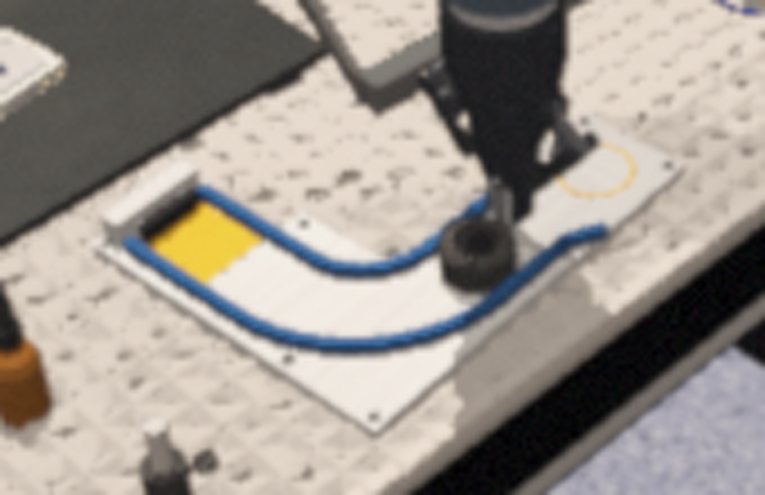

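The puck is between the rails at crop (480,255), ahead of the fingers and clear of both rails. On into the bend: each row moves along the tangent and turns 5°.

{"api": "drive_tool", "payload": {"targets": "-0.005 0 0 0 0 0 0;-0.0045 0 0 0 0 0 0;-0.0071 0.0027 0 0 0 5 0;-0.0071 0.0027 0 0 0 5 0;-0.0071 0.0027 0 0 0 5 0;-0.0071 0.0027 0 0 0 5 0"}}

```text
clock: 21.28
tool_pos: [0.4361, 0.2952, 0.0284]
orientation: [1.91, -2.494, 0.0]
force: [0.1, -2.9, 1.5]
grip_width: -0.0001
gripper_force: 1.6
```

```bash
cat >> h.py <<'E'
def bend():
    o=env.get_obs();R=Ro.from_rotvec(o['orientation']).as_matrix();g=np.radians(4.9);c,s=np.cos(g),np.sin(g)
    G=np.array([[c,s],[-s,c]]);p=G@(np.array(o['tool_pos'])[:2]-[.4420,.3018]);tx=G@R[:2,0];ty=G@R[:2,1]
    th=-np.degrees(np.arctan2(-tx[1],-tx[0]))+90
    pk=p-.035*tx;print('tool',p.round(4),'th',th.round(2),'puck est',pk.round(4),'th puck',np.degrees(np.arctan2(pk[1],.08-pk[0])).round(2),'r',np.hypot(pk[0]-.08,pk[1]).round(4),'F tool',(R.T@np.array(o['force'])).round(1))
E
python3 -c "
from h import *
bend()"
```

```text
tool [-0.0064 -0.006 ] th 20.01 puck est [0.0055 0.0269] th puck 19.83 r 0.0791 F tool [ 2.8 -0.9 -1.5]
```

{"api": "drive_tool", "payload": {"targets": "-0.0071 0.0027 0 0 0 5 0;-0.0071 0.0027 0 0 0 5 0;-0.0071 0.0027 0 0 0 5 0;-0.0071 0.0027 0 0 0 5 0;-0.0071 0.0027 0 0 0 5 0;-0.0071 0.0027 0 0 0 5 0"}}

```text
clock: 22.02
tool_pos: [0.4408, 0.34, 0.0283]
orientation: [1.199, -2.902, -0.0]
force: [-1.7, -3.2, 2.0]
grip_width: 0.0002
gripper_force: 1.7
```

```bash
python3 -c "
from h import *
bend()
p=seen('scene');cv2.imwrite('pics/s6.png',cv2.resize(p[190:300,180:350],None,fx=4.5,fy=4.5,interpolation=2))"
```

```text
tool [0.0021 0.0382] th 50.0 puck est [0.0289 0.0607] th puck 49.87 r 0.0793 F tool [ 3.4 -1.1 -2. ]
```

View pics/s6.png

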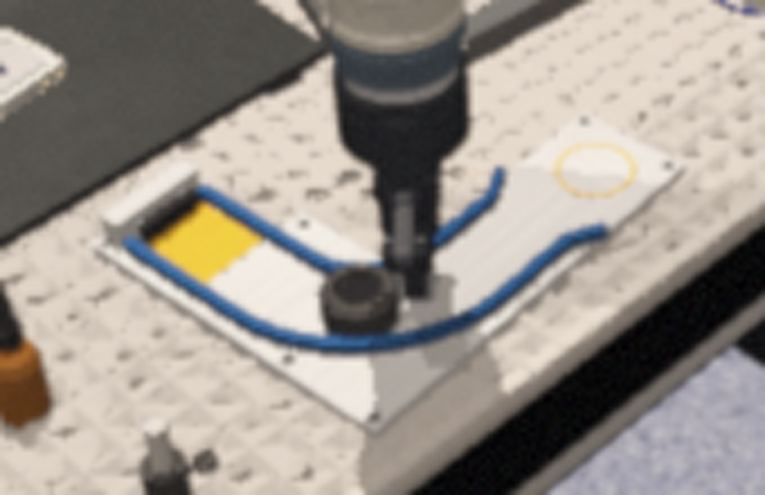

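The puck is at mid-bend, crop (360,300), flat on the plate and moving at 3–4 N. Finishing the bend.

{"api": "drive_tool", "payload": {"targets": "-0.0071 0.0027 0 0 0 5 0;-0.0071 0.0027 0 0 0 5 0;-0.0071 0.0027 0 0 0 5 0;-0.0071 0.0027 0 0 0 5 0;-0.0071 0.0027 0 0 0 5 0;-0.0071 0.0027 0 0 0 5 0;-0.0071 0.0027 0 0 0 5 0;-0.0071 0.0027 0 0 0 5 0"}}

```text
clock: 23.08
tool_pos: [0.4803, 0.3847, 0.0282]
orientation: [0.137, -3.137, -0.001]
force: [-4.0, -0.6, 1.3]
grip_width: -0.0001
gripper_force: 1.6
```

```bash
python3 -c "
from h import *
bend()"
```

```text
tool [0.0452 0.0794] th 89.89 puck est [0.0802 0.0794] th puck 90.16 r 0.0794 F tool [ 4.  -0.2 -1.3]
```

{"api": "drive_tool", "payload": {"targets": "-0.006 0 0 0 0 0 0;-0.006 0 0 0 0 0 0;-0.006 0 0 0 0 0 0;-0.006 0 0 0 0 0 0;-0.006 0 0 0 0 0 0;-0.006 0 0 0 0 0 0;-0.006 0 0 0 0 0 0;-0.006 0 0 0 0 0 0;-0.006 0 0 0 0 0 0"}}

```text
clock: 24.2
tool_pos: [0.5352, 0.3893, 0.0284]
orientation: [-0.139, 3.138, 0.0]
force: [-1.8, -0.2, -1.3]
grip_width: -0.0002
gripper_force: 0.8
```

{"api": "drive_tool", "payload": {"targets": "-0.003 0 0 0 0 0 0;-0.003 0 0 0 0 0 0;-0.002 0 0 0 0 0 0;0 0 0 0 0 0 0"}}

```text
clock: 24.7
tool_pos: [0.5429, 0.39, 0.0284]
orientation: [-0.139, 3.138, -0.0]
force: [-1.1, -0.5, -0.8]
grip_width: -0.0001
gripper_force: 0.5
```

{"api": "drive_tool", "payload": {"targets": "-0.002 0 0 0 0 0 0;0 0 0 0 0 0 0"}}

```text
clock: 24.95
tool_pos: [0.5448, 0.3901, 0.0284]
orientation: [-0.139, 3.138, -0.0]
force: [-1.5, -1.0, -0.7]
grip_width: 0.0002
gripper_force: 0.7
```

```bash
python3 -c "
from h import *
bend()
p=seen('scene');cv2.imwrite('pics/s7.png',cv2.resize(p[190:300,180:350],None,fx=4.5,fy=4.5,interpolation=2))"
```

```text
tool [0.11   0.0792] th 89.83 puck est [0.145  0.0793] th puck 129.31 r 0.1025 F tool [ 1.6 -0.8  0.7]
```

View pics/s7.png

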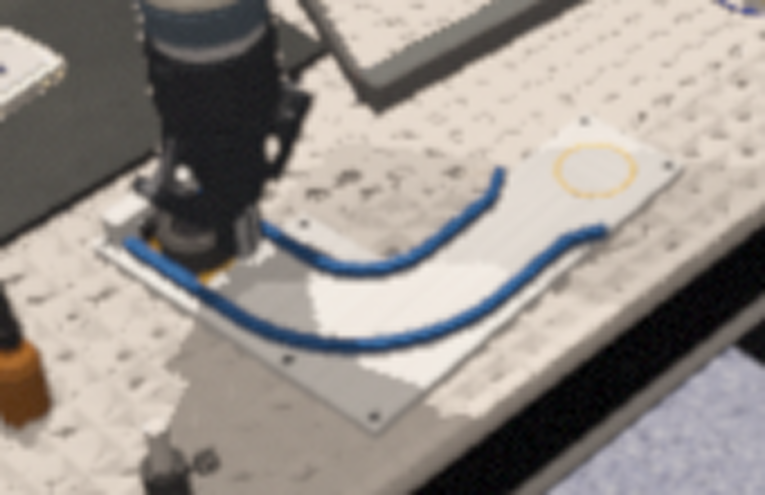

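The puck is at crop (185,240), on the seat and within a few mm of the stop, with a sliver of yellow still showing behind it. I'll push on in small steps until the spring answers.

{"api": "drive_tool", "payload": {"targets": "-0.0015 0 0 0 0 0 0;0 0 0 0 0 0 0"}}

```text
clock: 25.25
tool_pos: [0.5463, 0.3903, 0.0284]
orientation: [0.139, -3.139, -0.0]
force: [-2.4, -1.0, -0.1]
grip_width: 0.0001
gripper_force: 0.9
```

{"api": "drive_tool", "payload": {"targets": "-0.0015 0 0 0 0 0 0;0 0 0 0 0 0 0"}}

```text
clock: 25.5
tool_pos: [0.5475, 0.3904, 0.0283]
orientation: [0.139, -3.138, 0.0]
force: [-3.1, -0.5, 0.3]
grip_width: -0.0001
gripper_force: 1.8
```

{"api": "drive_tool", "payload": {"targets": "-0.0015 0 0 0 0 0 0;0 0 0 0 0 0 0"}}

```text
clock: 25.75
tool_pos: [0.5488, 0.3905, 0.0283]
orientation: [0.139, -3.138, 0.0]
force: [-5.5, -0.7, 0.6]
grip_width: 0.0002
gripper_force: 2.6
```

The stop's spring is engaged: force is rising at roughly 1.5 N/mm. Backing off slowly, then looking.

{"api": "drive_tool", "payload": {"targets": "0.001 0 0 0 0 0 0;0.001 0 0 0 0 0 0;0.002 0 0 0 0 0 0;0.005 0 0 0 0 0 0;0.01 0 0 0 0 0 0;0 0 -0.05 0 0 0 0;0.03 0 -0.05 0 0 0 0;0.05 0 0 0 0 0 0;0.05 0 0 0 0 0 0;0.05 0 0 0 0 0 0;0 0 0 0 0 0 0"}}

```text
clock: 27.12
tool_pos: [0.3473, 0.3723, 0.129]
orientation: [0.143, -3.138, -0.0]
force: [0.8, -0.4, -0.3]
grip_width: -0.0
gripper_force: 0.0
```

Run:
```python
from h import *
g=np.radians(4.9);c,s=np.cos(g),np.sin(g)
for n in('top','scene'):
    p,d=cams.read_camera(n);C=cams.calibration(n);R=cv2.Rodrigues(C['rvec'])[0];t=C['tvec'].ravel()
    v,u=np.mgrid[:400,:640];X=np.stack([u,v,np.ones_like(u)],-1)@np.linalg.inv(C['camera_matrix']).T*d[...,None]
    W=((X.reshape(-1,3)-t)@R);L=W[:,:2]-[.442,.3018];P=np.c_[c*L[:,0]+s*L[:,1],-s*L[:,0]+c*L[:,1],W[:,2]]
    m=(abs(P[:,0]-.145)<.035)&(abs(P[:,1]-.08)<.026)&(P[:,2]>.028)&(P[:,2]<.06)&(p.reshape(-1,3).max(1)<80)
    Q=P[m];pl=P[(abs(P[:,0]-.09)<.015)&(abs(P[:,1]-.08)<.02)]
    print(n,m.sum(),'x',Q[:,0].min(),Q[:,0].max(),'ymid',(Q[:,1].min()+Q[:,1].max())/2,'z',np.percentile(Q[:,2],[50,90]),'plate z',np.median(pl[:,2]))
    b=p[150:215,205:285] if n=='top' else p[205:270,185:265]
    cv2.imwrite(f'pics/{n}8.png',cv2.resize(b,None,fx=5,fy=5,interpolation=2))
a=cv2.imread('pics/top8.png');b=cv2.imread('pics/scene8.png');cv2.imwrite('pics/f8.png',np.hstack([a,b]))
```

```text
top 182 x 0.12235270776646764 0.17966288061452862 ymid 0.0826730627418214 z [0.03456826 0.03946349] plate z 0.01382723575655582
scene 118 x 0.1199089819678102 0.1766661612560342 ymid 0.08419282385814099 z [0.03278609 0.03606252] plate z 0.013333700989213366
```

View pics/f8.png

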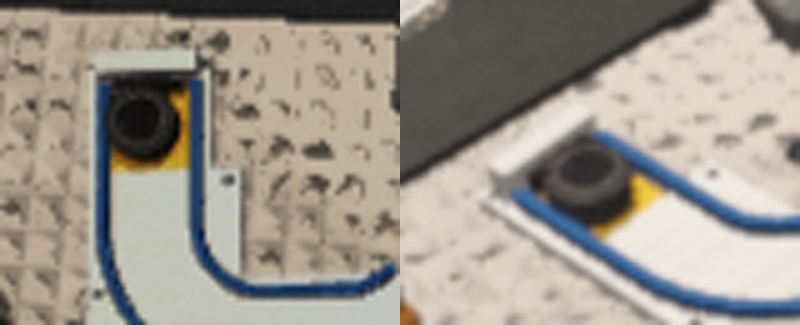

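The puck is against the stop on the yellow seat, resting on the outer rail side: top view crop (141,118), scene crop (590,172). Next, check that the seat has sunk by comparing rim heights with an empty puck.

Run:
```python
from h import *
for n in('top','scene'):
    D=[];
    for i in range(4):p,d=cams.read_camera(n);D.append(d)
    d=np.median(D,0);C=cams.calibration(n);R=cv2.Rodrigues(C['rvec'])[0];t=C['tvec'].ravel()
    v,u=np.mgrid[:400,:640];X=np.stack([u,v,np.ones_like(u)],-1)@np.linalg.inv(C['camera_matrix']).T*d[...,None]
    W=((X.reshape(-1,3)-t)@R)
    for c,z0 in(((.5785,.396),.014),((.508,-.1535),0),((.472,-.287),0)):
        r=np.hypot(W[:,0]-c[0],W[:,1]-c[1]);m=(r<.019)&(r>.006)&(W[:,2]>z0+.012);print(n,c,m.sum(),(np.percentile(W[m,2],[10,50,75,90])-z0).round(4),W[m,:2].mean(0).round(4))
```

```text
top (0.5785, 0.396) 92 [0.0177 0.0211 0.023  0.0242] [0.5788 0.3961]
top (0.508, -0.1535) 89 [0.0209 0.0242 0.0263 0.0276] [ 0.5084 -0.1543]
top (0.472, -0.287) 94 [0.0216 0.0242 0.0257 0.0271] [ 0.4722 -0.2875]
scene (0.5785, 0.396) 96 [0.0176 0.0203 0.022  0.0229] [0.5797 0.3954]
scene (0.508, -0.1535) 51 [0.0197 0.0233 0.025  0.026 ] [ 0.5098 -0.1558]
scene (0.472, -0.287) 46 [0.0201 0.0224 0.0244 0.0253] [ 0.4734 -0.2898]
```

The puck's rim sits about 3 mm lower than the empties' do relative to their floor, so the seat has sunk. The empties are still in place. Handing in.

```bash
python3 -c "
from workcell import workorder
print(workorder.hand_in())"
```

```text
the job is handed in; nothing more can be done
None
```

The job is handed in, with no verdict shown: the complete puck (about 4.5 N when lifted) is home against the stop with the seat sunk about 2.5–3 mm by depth image, the two empty housings are back where they stood, and no bystander was touched.

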